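# Clear the parking ring and park the gauge anvil

### The arm

A 6-joint arm with a two-finger parallel gripper is mounted at the origin on a cart in front of the work surface, level with it; the furniture and walls round the work are solid. World frame = base frame: x ahead of the robot, y to its left, z up, the work surface at z = 0. Lengths are in m, angles in rad, forces in N, time in s.
With the tool pointing down it reaches from about 0.375 to 0.825 m from the base axis. Payload 5.5 kg.
Tool frame: the origin (TCP) lies midway between the tips of the shut fingers; the grasp point (between the pads) lies ctrl.tcp_to_grasp behind it (ctrl.tcp_to_grasp is the distance from the TCP to the grasp point, in m); z points along the fingers, y is the line along which they close (so a half turn about z gives the same grasp; the last joint's range is limited). The gripper opens to 85 mm and grips with 20 to 120 N. Pads are 22 mm wide; open, the fingers measure 114 mm over their backs; the gripper's body (76 mm by 85 mm) begins 54 mm behind the grasp point. The pads swing forward as they close: fully open they stand 13 mm farther back than shut.
Start: joints at [1.333, 0.314, -0.047, 1.21, 0, 1.571], TCP at [0.141, 0.583, 0.207] pointing down, gripper open.
Joint ranges: [-2.67, 2.67], [-0.69, 1.73], [-1.03, 1.25], [-2.08, 2.16], [-1.42, 1.45], [-3.14, 3.14]. Speed limits (rad/s): [2.39, 2.39, 3.01, 3.14, 3.14, 3.14].

### API

Orientations are given as [roll, pitch, yaw] about the fixed x, y, z axes, in that order (R = Rz(yaw) Ry(pitch) Rx(roll)).
In Python, from cell import ctrl, viewer, order gives the robot as it stands.
- The arm moves only by the tool play_rows, never from a script. Its argument "moves" is one flat list of numbers, 7 for each row, row after row: the shift along the world's x, y, z in units of 25 mm (1.0 is 25 mm), then the turn, a rotation vector about the world's x, y, z in units of 5 degrees (1.0 is 5 degrees), then the gripper's target within -1 to 1 (fully open at 1, half-way at 0, shut at -1). In form: [x, y, z, rx, ry, rz, fingers, x, y, z, rx, ry, rz, fingers, ...]. A call has 1 to 12 rows; each row shifts and turns the commanded pose from where the row before left it; what a row does not reach is not made up. A row lasts 1/12 s, in which the tool goes at most 41.7 mm and 7.16 degrees, less where a joint would pass 70% of its speed; a pose out of reach is approached as far as the arm can. A call is refused whole if a number of a shift passes 1 or a number of a turn 1, either way. A call with a gripper value outside its range is refused whole. The fingers move at their own pace and stop on an object; "grip_force" is the grip in N (left out, the last holds). Time passes only in rows, so rows that do not move let the fingers close. It gives the time, the measured TCP pose, the force, the opening and the grip force at its end, in the units of the state.
- ctrl.state(): the state, without advancing time (a new reading comes with each control period).
- viewer.snapshot(name): name is "scene" or "side" or "wrist"; returns a dict with "color" (384x512x3 uint8, red, green, blue), "fx", "fy", "cx", "cy" (pixels), "rvec" (rotation vector, rad) and "tvec" (3), from world to camera coordinates, as OpenCV has them. Camera axes: x right, y down, z forward; pixel columns grow to the right and rows downward; lengths in m; the calibration is good to about 2 mm. The wrist camera is an equidistant fisheye: a pixel r from the principal point sees the ray r / f radians off the axis. A picture is of the moment at which its call begins. There is no depth.
- order.hand_in(): hands the job in; it is judged then, once.
The state is a dict: "t": time; "q": joint angles; "qd": joint speeds; "effort": joint torques, N m; "position": TCP position; "ee_rot": TCP orientation; "contact_force": force on the tool from outside, world axes, zero at the start; "moment": the same for the moment, N m; "width": opening from 0.0 (shut) to 1.0 (fully open); "gripper_force": force on a finger pad.
Only numpy, scipy, OpenCV 4.12 (cv2) and the standard library are available. Lean on these libraries where they do the work, as an engineer would, in place of code of your own. Each camera call takes 0.05 s, during which the arm holds its last target. There are 200 camera calls.

### The job

Somebody has stood a grease jar in the parking ring of the gauge anvil. Take that jar out and stand it upright on the bare table, clear of the ring; then park the anvil upright in the ring, sitting flat on the table inside its rim. Set both down gently without dropping them, and leave the other grease jar where it stands.

Things in the scene. Friction and masses are not known exactly. Their poses are not given: they have to be found in the camera images.
- parking_ring: Flat aluminium ring fixed to the table, outside diameter 110 mm, inside 92 mm, 8 mm high, with a thin black rubber disc inside level with the table (what stands in it stands at z = 0). Origin: its centre on the table top; z up. Only listed things stand from x = 0.40 to 0.64 m, y = -0.40 to -0.01 m; beyond lie a monitor (0.20 m high, y > 0.05) and a chest (0.17 m high, x > 0.74)
- anvil: The gauge anvil: dark stepped turned metal piece, round base 70 mm in diameter and 36 mm high, on it a round upright post 27 mm in diameter that ends 65 mm above the table: grasp it by the post. 0.4 to 0.65 kg. Starts standing on the table beside the ring. Origin: centre of the underside; z up along the post
- jar_a: Cream-coloured grease jar, upright round body 52 mm in diameter, 56 mm high with its lid (the lid is fixed on), about 0.09 kg. Origin: centre of the underside; z up. One of the two equal jars stands in the ring at the start, the other on the table to the right of it; which is which varies
- jar_b: The other cream-coloured grease jar, the same in every respect as jar_a. The table's right edge is at y = -0.43 m. Paper scraps on the table do not matter

How it is judged:
By the outcome, as a careful person would: the job done as asked, in the order asked, and still so for the second after the job is handed in, with the robot touching nothing.
It also fails if it takes over 58 s, if anything falls off the work surface, if the arm or the gripper's body presses on something with over 40 N, if the wrist force passes 120 N, or if a joint passes its speed limit or range.

## Working session

There is one attempt and no reset: what is moved stays moved. The work goes in short steps, Python scripts to look and compute and a tool call to move; the robot and the scene stay as the last step left them, time stands still between calls to the robot, and variables do not carry over. Pictures are saved under pics/ and viewed, at most 10 in all, crops included, and the job is handed in when it is done.

Besides the shell and the picture viewer there is one more tool, called after ">>>" in YAML: its name, and indented under it one key for each argument. play_rows: Moves the arm, as the interface text tells. Its arguments: {"type":"object","properties":{"moves":{"type":"array"},"grip_force":{"type":"number"}},"required":["moves"]}

```bash
mkdir -p pics; ls; python3 - <<'E'
from cell import ctrl,viewer
import cv2,numpy as np
a=viewer.snapshot("scene");b=viewer.snapshot("side")
np.savez("s0.npz",**{k+"_a":v for k,v in a.items()},**{k+"_b":v for k,v in b.items()})
cv2.imwrite("pics/a.png",a["color"][:,:,::-1]);cv2.imwrite("pics/b.png",b["color"][:,:,::-1])
print(ctrl.state(),ctrl.tcp_to_grasp)
for s in(a,b):
  R=cv2.Rodrigues(np.array(s["rvec"]))[0];print(-R.T@s["tvec"],R[2],s["fx"])
E
```

```text
pics
{'t': 0.1, 'q': array([ 1.33297818e+00,  3.14138974e-01, -4.79614000e-02,  1.21019180e+00,
        4.05226159e-05,  1.57079459e+00]), 'qd': array([ 0.00074507, -0.00050329,  0.00281636, -0.00071563, -0.00159203,
       -0.00134223]), 'effort': array([-5.94351477e-04, -5.40768027e+01,  3.40540516e+01,  1.11063552e-02,
        5.76833463e-05,  5.20395844e-06]), 'position': array([0.14120761, 0.58258777, 0.20583835]), 'ee_rot': array([-3.14009681e+00, -4.05251615e-05,  2.90377618e+00]), 'contact_force': array([-0.10061049,  0.21605166,  0.40342421]), 'moment': array([ 0.02845838, -0.04132044,  0.02004928]), 'gripper_force': 0.0, 'width': 1.0012973060443286} 0.0187
[ 0.10086949 -0.72259559  0.5613716 ] [ 0.49632865  0.6074719  -0.62019009] 396.0365715048476
[0.40274584 0.59207143 0.34876614] [ 0.15536001 -0.91908284 -0.36214639] 466.206960229765
```

View pics/a.png

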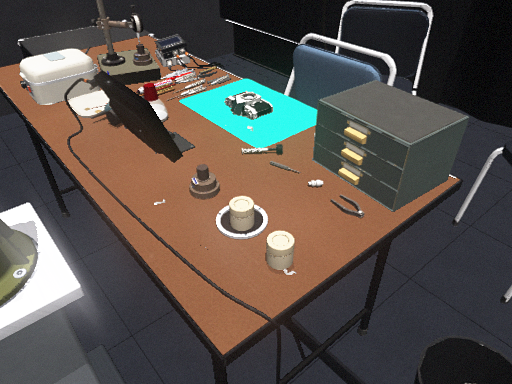

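View pics/b.png

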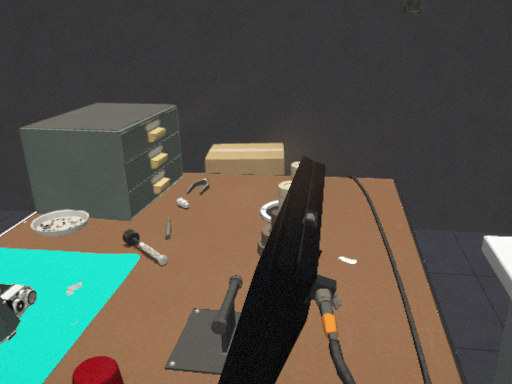

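```bash
cat > h.py <<'E'
import numpy as np,cv2
def ray(s,uv,fish=False):
    R=cv2.Rodrigues(np.array(s["rvec"],float))[0];o=-R.T@np.array(s["tvec"]).ravel()
    x=(uv[0]-s["cx"])/s["fx"];y=(uv[1]-s["cy"])/s["fy"]
    if fish:
        r=np.hypot(x,y)+1e-12;d=np.array([x/r*np.sin(r),y/r*np.sin(r),np.cos(r)])
    else: d=np.array([x,y,1.])
    d=R.T@d;return o,d/np.linalg.norm(d)
def plane(s,uv,z,fish=False):
    o,d=ray(s,uv,fish);return (o+d*(z-o[2])/d[2])
def tri(rs):
    A=0;b=0
    for o,d in rs:
        P=np.eye(3)-np.outer(d,d);A=A+P;b=b+P@o
    return np.linalg.solve(A,b)
E
python3 - <<'E'
from h import *
f=np.load("s0.npz");s={k[:-2]:f[k] for k in f if k.endswith("_a")}
for n,uv,z in [("ring",(242,220),.006),("jarR top",(241,203),.056),("jarO top",(281,239),.056),("post top",(203,168),.065),("anv base",(204,183),.036),("monitor top R",(97,75),.2),("monitor base corner",(193,150),0),("monitor low corner",(180,158),0.02)]:
    print(n,plane(s,uv,z).round(3))
E
```

```text
ring [ 0.476 -0.216  0.006]
jarR top [ 0.473 -0.22   0.056]
jarO top [ 0.464 -0.349  0.056]
post top [ 0.478 -0.075  0.065]
anv base [ 0.468 -0.089  0.036]
monitor top R [0.406 0.261 0.2  ]
monitor base corner [0.556 0.101 0.   ]
monitor low corner [0.494 0.06  0.02 ]
```

```bash
python3 - <<'E'
import cv2
a=cv2.imread("pics/a.png")[135:285,160:320]
cv2.imwrite("pics/c.png",cv2.resize(a,None,fx=4,fy=4,interpolation=2)[:600])
E
```

```text
(no output)
```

View pics/c.png

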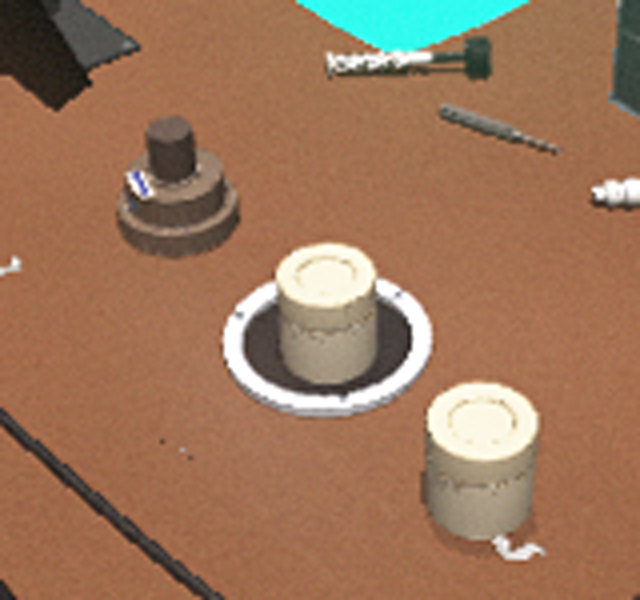

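>>> play_rows:
  moves: [0,0,1,0,0,0,1,0,0,1,0,0,0,1,0,0,1,0,0,0,1,0,0,1,0,0,0,1,0,0,1,0,0,0,1,0.9,-0.9,0,0,0,-0.5,1,0.9,-0.9,0,0,0,-0.5,1,0.9,-0.9,0,0,0,-0.5,1,0.9,-0.9,0,0,0,-0.5,1,0.9,-0.9,0,0,0,-0.5,1,0.9,-0.9,0,0,0,-0.5,1,0.9,-0.9,0,0,0,-0.5,1]

```text
t: 1.1
position: [0.2995, 0.4242, 0.3313]
ee_rot: [-3.141, -0.0, 2.596]
contact_force: [0.4, 0.1, 0.4]
width: 0.997
gripper_force: 0.0
```

>>> play_rows:
  moves: [0.9,-0.9,0,0,0,-0.5,1,0.9,-0.9,0,0,0,-0.5,1,0.9,-0.9,0,0,0,-0.5,1,0.2,-1,0,0,0,-0.5,1,0.2,-1,0,0,0,-0.5,1,0.2,-1,0,0,0,-0.5,1,0.2,-1,0,0,0,-0.5,1,0.2,-1,0,0,0,-0.5,1,0.2,-1,0,0,0,-0.5,1,0.2,-1,0,0,0,-0.5,1,0.2,-1,0,0,0,-0.5,1,0.2,-1,0,0,0,-0.5,1]

```text
t: 2.1
position: [0.4111, 0.1318, 0.3314]
ee_rot: [-3.141, -0.0, 2.073]
contact_force: [0.7, 0.1, -0.6]
width: 0.997
gripper_force: 0.0
```

>>> play_rows:
  moves: [0.2,-1,0,0,0,-0.5,1,0.2,-1,0,0,0,-0.5,1,0.2,-1,0,0,0,-0.5,1,0.2,-1,0,0,0,-0.5,1,0.2,-1,0,0,0,-0.5,1,0.2,-1,0,0,0,-0.5,1,0.2,-1,0,0,0,-0.5,1,0.2,-1,0,0,0,-0.5,1,0.2,-1,0,0,0,-0.5,1,0.2,-1,0,0,0,-0.5,1,0,0,0,0,0,0,1,0,0,0,0,0,0,1]

```text
t: 3.1
position: [0.4611, -0.1177, 0.331]
ee_rot: [-3.14, -0.001, 1.636]
contact_force: [-0.5, 0.3, -1.3]
width: 1.001
gripper_force: 0.0
```

```bash
python3 - <<'E'
from cell import ctrl,viewer
import cv2,numpy as np
a=viewer.snapshot("wrist");np.savez("w1.npz",**a)
cv2.imwrite("pics/w1.png",a["color"][:,:,::-1]);s=ctrl.state();print(s["t"],s["position"],s["ee_rot"],s["q"])
E
```

```text
3.15 [ 0.46097855 -0.11687058  0.33116661] [-3.14061239e+00 -7.60437922e-04  1.63789928e+00] [-2.48608494e-01  5.60210840e-02 -7.98967320e-02  1.43604643e+00
  4.18489490e-04  1.25508426e+00]
```

View pics/w1.png

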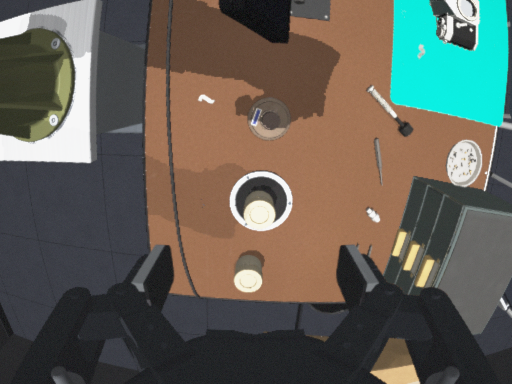

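```bash
python3 - <<'E'
from h import *
f=np.load("s0.npz");s={k[:-2]:f[k] for k in f if k.endswith("_a")};w=dict(np.load("w1.npz"))
for n,im,roi in (("s",s["color"],(180,290,205,305)),("w",w["color"],(165,300,220,300))):
    c=im.astype(int);V=c.max(2);S=V-c.min(2)
    for nm,m in (("lid",(V>205)&(S>25)&(S<90)),("ring",(V>170)&(S<20))):
        k=np.zeros(V.shape,np.uint8);k[roi[0]:roi[1],roi[2]:roi[3]]=m[roi[0]:roi[1],roi[2]:roi[3]]
        for ct in cv2.findContours(k,0,1)[0]:
            if cv2.contourArea(ct)>60: print(n,nm,cv2.contourArea(ct),cv2.fitEllipse(cv2.convexHull(ct)))
p={"ring":((242,220),(261,201)),"jarR":((241.5,203.8),(260,211)),"jarO":((280.5,239.8),(248.5,282)),"post":((202.5,166.5),(271,122))}
for n,(a,b) in p.items(): print(n,tri([ray(s,a),ray(w,b,True)]).round(3))
for n,uv,z in [("ring",(261,201),.008),("jarR",(260,211),.056),("jarO",(248.5,282),.056),("post",(271,122),.065),("base",(269,118.5),.03)]: print(n,plane(w,uv,z,True).round(3))
E
```

```text
s ring 335.0 ((241.36978149414062, 220.06715393066406), (35.926658630371094, 51.44955825805664), 88.36007690429688)
w lid 69.0 ((256.4307861328125, 212.817626953125), (23.368247985839844, 25.66317367553711), 80.40574645996094)
w ring 2841.0 ((260.60357666015625, 200.4985809326172), (59.191650390625, 62.64824676513672), 86.8526840209961)
ring [ 0.478 -0.213  0.003]
jarR [ 0.476 -0.215  0.049]
jarO [ 0.463 -0.35   0.055]
post [ 0.481 -0.07   0.065]
ring [ 0.477 -0.211  0.008]
jarR [ 0.475 -0.212  0.056]
jarO [ 0.464 -0.35   0.056]
post [ 0.481 -0.07   0.065]
base [ 0.479 -0.067  0.03 ]
```

>>> play_rows:
  moves: [0.14,-0.97,-0.5,0,0,-0.2,1,0.14,-0.97,-0.5,0,0,-0.2,1,0.14,-0.97,-0.5,0,0,-0.2,1,0.14,-0.97,-0.5,0,0,-0.2,1,0,0,-1,0,0,0,1,0,0,-1,0,0,0,1,0,0,-1,0,0,0,1,0,0,-1,0,0,0,1,0,0,-1,0,0,0,1,0,0,-1,0,0,0,1,0,0,0,0,0,0,1,0,0,0,0,0,0,1]

```text
t: 4.15
position: [0.4743, -0.2123, 0.131]
ee_rot: [-3.139, -0.001, 1.57]
contact_force: [0.0, -0.3, 1.0]
width: 0.997
gripper_force: 0.0
```

```bash
python3 - <<'E'
from cell import ctrl,viewer
import cv2,numpy as np
a=viewer.snapshot("wrist");np.savez("w2.npz",**a)
cv2.imwrite("pics/w2.png",a["color"][:,:,::-1]);s=ctrl.state();print(s["t"],s["position"],s["ee_rot"],s["q"])
E
```

```text
4.2 [ 0.47555471 -0.21306668  0.13242154] [-3.14158587e+00 -2.10959541e-04  1.57006573e+00] [-4.21350824e-01  2.09729326e-01 -3.57165287e-01  1.00399404e+00
  1.89803095e-04  1.15017609e+00]
```

View pics/w2.png

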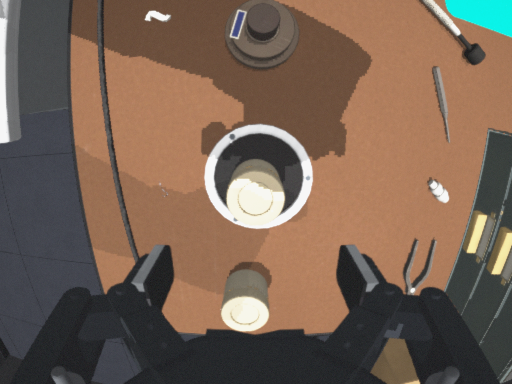

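```bash
python3 - <<'E'
from h import *
w=dict(np.load("w2.npz"));v=dict(np.load("w1.npz"))
for n,uv,z,u1 in [("ring",(259,176.5),.008,(260.6,200.5)),("jarR",(256,199),.056,(260,211)),("jarO",(246,312),.056,(248.5,282)),("post",(263,22),.065,(271,122)),("fitting",(438,190),0,(373,214))]: print(n,plane(w,uv,z,True).round(3),tri([ray(w,uv,1),ray(v,u1,1)]).round(3))
print(ray(w,(0,0))[0],w["fx"],w["cx"],w["cy"])
E
```

```text
ring [ 0.478 -0.211  0.008] [ 0.477 -0.213  0.002]
jarR [ 0.475 -0.218  0.056] [ 0.476 -0.242 -0.018]
jarO [ 0.464 -0.344  0.056] [ 0.464 -0.371  0.025]
post [ 0.48  -0.072  0.065] [ 0.481 -0.07   0.06 ]
fitting [ 0.694 -0.227  0.   ] [ 0.692 -0.226  0.004]
[ 0.47457593 -0.1354249   0.29863622] 297.3186396354542 254.69138102096875 192.52985741047206
```

>>> play_rows:
  grip_force: 30
  moves: [0,-0.12,-1,0,0,0,1,0,0,-1,0,0,0,1,0,0,-1,0,0,0,1,0,0,-1,0,0,0,1,0,0,-0.55,0,0,0,1,0,0,0,0,0,0,0.6,0,0,0,0,0,0,0.4,0,0,0,0,0,0,0,0,0,0,0,0,0,-1,0,0,0,0,0,0,-1,0,0,0,0,0,0,-1,0,0,0,0,0,0,-1]

```text
t: 5.2
position: [0.4771, -0.2177, 0.0203]
ee_rot: [3.138, 0.002, 1.569]
contact_force: [-2.4, 0.3, 7.6]
width: 0.575
gripper_force: 30.6
```

>>> play_rows:
  moves: [0,0,0.4,0,0,0,-1,0,0,0.8,0,0,0,-1,0,0,1,0,0,0,-1,0.7,-0.25,0.2,0,0,0,-1,0.8,-0.3,0,0,0,0,-1,0.8,-0.3,0,0,0,0,-1,0.8,-0.3,0,0,0,0,-1,0.8,-0.3,0,0,0,0,-1,0.6,-0.15,-0.2,0,0,0,-1,0.3,-0.1,-0.5,0,0,0,-1,0,0,0,0,0,0,-1,0,0,0,0,0,0,-1]

```text
t: 6.2
position: [0.5941, -0.2588, 0.0595]
ee_rot: [-3.139, -0.001, 1.569]
contact_force: [0.2, -0.7, -1.7]
width: 0.567
gripper_force: 31.4
```

```bash
python3 - <<'E'
from cell import ctrl,viewer
import cv2,numpy as np
a=viewer.snapshot("scene");np.savez("s1.npz",**a)
cv2.imwrite("pics/s1.png",cv2.resize(a["color"][120:280,150:370,::-1],None,fx=3,fy=3));s=ctrl.state();print(s["t"],s["position"],s["ee_rot"],s["contact_force"],s["width"])
E
```

```text
6.25 [ 0.59395601 -0.25883467  0.05991556] [-3.13955921e+00 -8.24536470e-04  1.56867202e+00] [ 0.03244636 -0.35263365 -0.17630325] 0.573780604267543
```

View pics/s1.png

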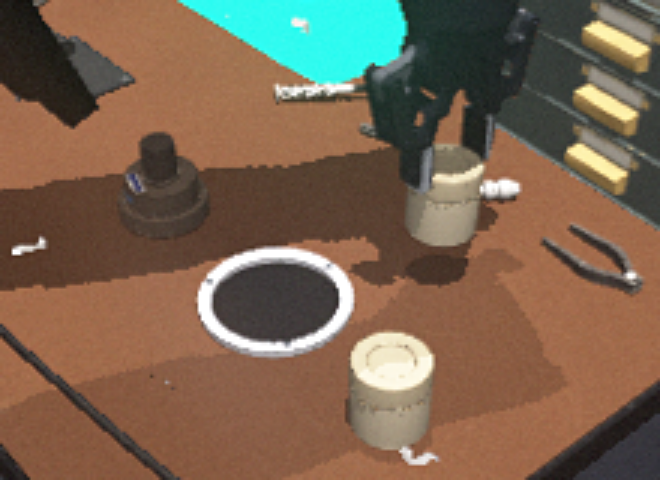

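>>> play_rows:
  moves: [0,0,-0.5,0,0,0,-1,0,0,-0.5,0,0,0,-1,0,0,-0.3,0,0,0,-1,0,0,-0.1,0,0,0,-1,0,0,-0.08,0,0,0,-1,0,0,0,0,0,0,-1,0,0,0,0,0,0,-1]

```text
t: 6.83
position: [0.5955, -0.2595, 0.0235]
ee_rot: [3.141, 0.0, 1.569]
contact_force: [-0.4, -0.1, -0.4]
width: 0.577
gripper_force: 31.4
```

>>> play_rows:
  moves: [0,0,-0.06,0,0,0,-1,0,0,-0.06,0,0,0,-1,0,0,0,0,0,0,-1]

```text
t: 7.08
position: [0.5958, -0.2595, 0.0206]
ee_rot: [3.141, 0.0, 1.569]
contact_force: [0.5, 1.2, -0.1]
width: 0.576
gripper_force: 31.5
```

>>> play_rows:
  moves: [0,0,-0.04,0,0,0,-1,0,0,0,0,0,0,-1,0,0,0,0,0,0,-1]

```text
t: 7.33
position: [0.5958, -0.2598, 0.0205]
ee_rot: [3.14, 0.001, 1.568]
contact_force: [-0.5, -0.2, 4.9]
width: 0.573
gripper_force: 32.1
```

>>> play_rows:
  moves: [0,0,0,0,0,0,0.3,0,0,0,0,0,0,0.6,0,0,0,0,0,0,1,0,0,0,0,0,0,1,0,0,0,0,0,0,1,0,0,0,0,0,0,1,0,0,0.5,0,0,0,1,0,0,1,0,0,0,1,0,0,1,0,0,0,1,0,0,1,0,0,0,1,0,0,1,0,0,0,1]

```text
t: 8.25
position: [0.5953, -0.2594, 0.134]
ee_rot: [3.141, 0.0, 1.569]
contact_force: [0.4, -0.8, -0.4]
width: 1.0
gripper_force: 0.0
```

>>> play_rows:
  moves: [-0.5,0.8,0,0,0,0,1,-0.5,0.8,0,0,0,0,1,-0.5,0.8,0,0,0,0,1,-0.5,0.8,0,0,0,0,1,-0.5,0.8,0,0,0,0,1,-0.5,0.8,0,0,0,0,1,-0.5,0.8,0,0,0,0,1,-0.5,0.7,0,0,0,0,1,-0.5,0.7,0,0,0,0,1,-0.1,0.5,0,0,0,0,1,0,0,0,0,0,0,1,0,0,0,0,0,0,1]

```text
t: 9.25
position: [0.4812, -0.0717, 0.1327]
ee_rot: [3.14, 0.001, 1.57]
contact_force: [0.6, -1.4, -0.1]
width: 0.999
gripper_force: 0.0
```

```bash
python3 - <<'E'
from cell import ctrl,viewer
import cv2,numpy as np
a=viewer.snapshot("wrist");np.savez("w3.npz",**a)
cv2.imwrite("pics/w3.png",a["color"][:,:,::-1]);s=ctrl.state();print(s["t"],s["position"],s["ee_rot"],s["q"])
E
```

```text
9.3 [ 0.48143088 -0.07218041  0.13249427] [3.14009278e+00 6.53621843e-04 1.56902633e+00] [-1.48508303e-01  1.46132672e-01 -4.34854750e-01  9.88229579e-01
 -4.27296485e-04  1.42405720e+00]
```

View pics/w3.png

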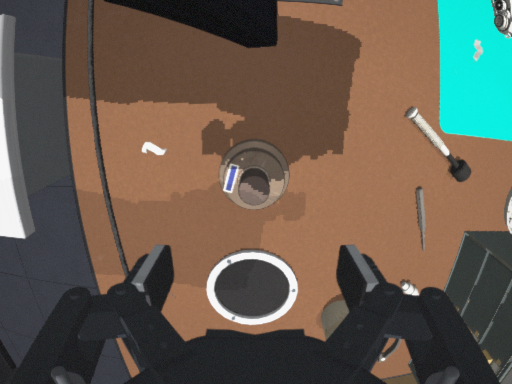

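```bash
python3 - <<'E'
from h import *
w=dict(np.load("w3.npz"));w2=dict(np.load("w2.npz"));f=np.load("s0.npz");s={k[:-2]:f[k] for k in f if k.endswith("_a")}
for n,uv,z in [("ring",(252.5,287.5),.008),("post",(254.5,187),.065),("base",(254,174),.012)]: print(n,plane(w,uv,z,True).round(4))
print(tri([ray(w,(254.5,187),1),ray(s,(202.5,166.5))]), tri([ray(w,(252.5,287.5),1),ray(s,(242,220))]))
E
```

```text
ring [ 0.4781 -0.207   0.008 ]
post [ 0.4809 -0.0649  0.065 ]
base [ 0.4804 -0.0672  0.012 ]
[ 0.48172687 -0.06598034  0.06275985] [ 0.4785622  -0.21212471  0.00134208]
```

>>> play_rows:
  grip_force: 90
  moves: [0,0.2,-1,0,0,0,1,0,0,-1,0,0,0,1,0,0,-1,0,0,0,1,0,0,-0.66,0,0,0,1,0,0,0,0,0,0,0.5,0,0,0,0,0,0,0,0,0,0,0,0,0,-0.2,0,0,0,0,0,0,-0.4,0,0,0,0,0,0,-1,0,0,0,0,0,0,-1,0,0,0,0,0,0,-1,0,0,0,0,0,0,-1]

```text
t: 10.3
position: [0.4806, -0.0669, 0.0408]
ee_rot: [3.141, 0.0, 1.569]
contact_force: [0.0, 0.3, 0.7]
width: -0.004
gripper_force: 0.0
```

```bash
python3 - <<'E'
from cell import ctrl,viewer
import cv2,numpy as np
a=viewer.snapshot("scene");np.savez("s2.npz",**a);w=viewer.snapshot("wrist");np.savez("w4.npz",**w)
A=cv2.resize(a["color"][120:250,140:274,::-1],(400,388));B=cv2.resize(w["color"][:,:,::-1],(400,300))
c=np.zeros((400,800,3),np.uint8);c[:388,:400]=A;c[:300,400:]=B
cv2.imwrite("pics/s2.png",c);s=ctrl.state();print(s["t"],s["position"],s["contact_force"],s["width"])
E
```

```text
10.4 [ 0.48043642 -0.06686079  0.04055201] [-0.2975873  -0.10708677 -0.34596839] -0.001239205470436127
```

View pics/s2.png

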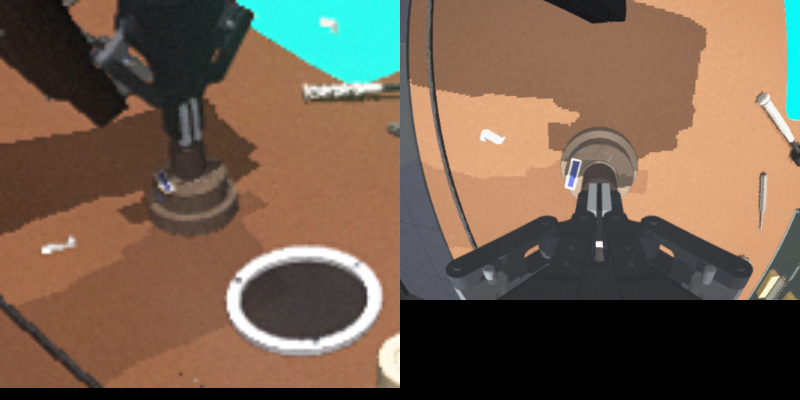

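```bash
python3 - <<'E'
from h import *
a=dict(np.load("s2.npz"));w=dict(np.load("w4.npz"));w3=dict(np.load("w3.npz"))
def pr(s,X): 
    K=np.array([[s["fx"],0,s["cx"]],[0,s["fy"],s["cy"]],[0,0,1.]]);return cv2.projectPoints(np.array([X],float),s["rvec"],s["tvec"],K,None)[0].ravel()
def pw(s,X):
    R=cv2.Rodrigues(s["rvec"])[0];c=R@np.array(X)+s["tvec"].ravel();r=np.hypot(c[0],c[1]);t=np.arctan2(r,c[2]);return np.array([s["cx"]+s["fx"]*t*c[0]/r,s["cy"]+s["fy"]*t*c[1]/r])
for X in [(.4805,-.067,.0405),(.4805,-.067,.065),(.4805,-.067,.0),(.4805,-.102,0),(.4805,-.032,.0)]: print(X,pr(a,X),pw(w,X))
c=a["color"][120:200,160:250,::-1]; d=w["color"][140:300,180:340,::-1]; d=np.ascontiguousarray(d)
f=np.load("s0.npz");e=f["color_a"][120:200,160:250,::-1]
o=np.zeros((480,800,3),np.uint8);o[:240,:270]=cv2.resize(e,(270,240));o[240:,:270]=cv2.resize(c,(270,240));o[:480,300:780]=cv2.resize(d,(480,480));cv2.imwrite("pics/z.png",o)
E
```

```text
(0.4805, -0.067, 0.0405) [202.81043481 175.0716998 ] [255.20254438 229.05529735]
(0.4805, -0.067, 0.065) [201.79030269 166.16792419] [255.28668518 247.79624044]
(0.4805, -0.067, 0.0) [204.42405651 189.15548881] [255.09937519 206.35004388]
(0.4805, -0.102, 0) [212.93215353 196.09084902] [255.2425698  247.73233818]
(0.4805, -0.032, 0.0) [196.294363   182.52858355] [254.93434736 160.24033011]
```

View pics/z.png

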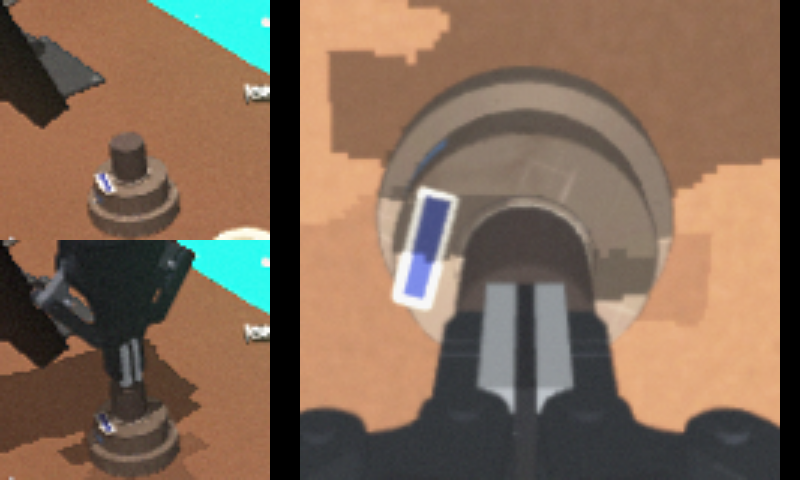

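```bash
python3 - <<'E'
from h import *
a=dict(np.load("s2.npz"));w=dict(np.load("w4.npz"))
o,d=ray(a,(203.7,168.3));print(o+d*(-.078-o[1])/d[1])
o,d=ray(w,(255,234.3),1);print(o+d*(-.056-o[1])/d[1])
# earlier jar hold, tip of -x finger near-face in s1 view
a=dict(np.load("s1.npz"))
for uv in [(290.5,182)]:
    o,d=ray(a,uv);print(o+d*(-.27-o[1])/d[1])
E
```

```text
[ 0.47837561 -0.078       0.06576657]
[ 0.48037346 -0.056       0.07081437]
[ 0.56110541 -0.27        0.09455859]
```

>>> play_rows:
  moves: [0,0,0.4,0,0,0,1,0,0,0,0,0,0,1,0,0,0,0,0,0,1,0,0,0,0,0,0,1,0,0,0,0,0,0,1,0,0,0,0,0,0,1]

```text
t: 10.9
position: [0.4802, -0.0668, 0.0502]
ee_rot: [-3.141, -0.0, 1.569]
contact_force: [0.3, 0.5, 0.2]
width: 0.845
gripper_force: 0.0
```

>>> play_rows:
  moves: [0,0,-0.7,0,0,0,1,0,0,-0.6,0,0,0,1,0,0,0,0,0,0,0.5,0,0,0,0,0,0,0,0,0,0,0,0,0,-0.2,0,0,0,0,0,0,-0.4,0,0,0,0,0,0,-1,0,0,0,0,0,0,-1,0,0,0,0,0,0,-1,0,0,0,0,0,0,-1]

```text
t: 11.73
position: [0.4807, -0.067, 0.0189]
ee_rot: [3.141, 0.0, 1.569]
contact_force: [-3.4, -0.6, 5.4]
width: 0.281
gripper_force: 88.0
```

>>> play_rows:
  moves: [0,0,0.3,0,0,0,-1,0,0,0.6,0,0,0,-1,0,0,0.7,0,0,0,-1,0,-0.3,0.2,0,0,0,-1,-0.02,-0.8,0,0,0,0,-1,-0.02,-0.8,0,0,0,0,-1,-0.02,-0.8,0,0,0,0,-1,-0.02,-0.8,0,0,0,0,-1,-0.02,-0.8,0,0,0,0,-1,-0.02,-0.8,0,0,0,0,-1,0,-0.62,0,0,0,0,-1,0,0,0,0,0,0,-1]

```text
t: 12.73
position: [0.477, -0.2133, 0.0625]
ee_rot: [-3.141, 0.002, 1.565]
contact_force: [0.6, 0.2, -5.1]
width: 0.281
gripper_force: 89.2
```

```bash
python3 - <<'E'
from cell import ctrl,viewer
import cv2,numpy as np
a=viewer.snapshot("scene");np.savez("s3.npz",**a);w=viewer.snapshot("wrist");np.savez("w5.npz",**w)
A=cv2.resize(a["color"][150:270,190:310,::-1],(400,400));B=cv2.resize(w["color"][120:312,155:347,::-1],(400,400))
c=np.hstack([A,B]);cv2.imwrite("pics/s3.png",c);s=ctrl.state();print(s["t"],s["position"],s["contact_force"],s["width"])
E
```

```text
12.8333 [ 0.47663672 -0.21042876  0.06232745] [-0.77007221  0.5155932  -5.99197895] 0.27672140145385576
```

View pics/s3.png

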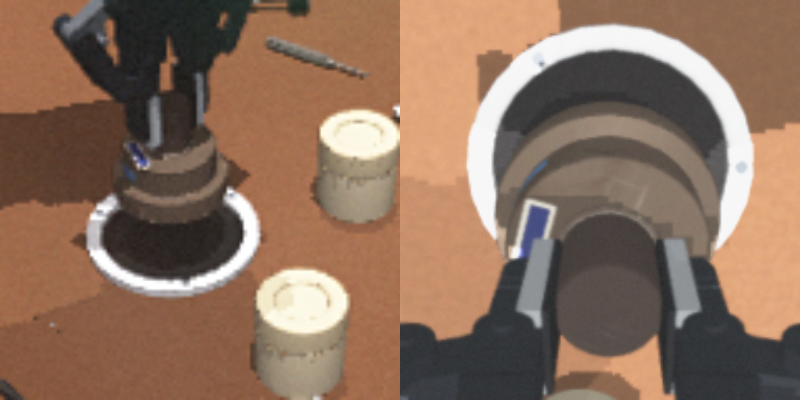

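```bash
python3 - <<'E'
from h import *
a=dict(np.load("s3.npz"));w=dict(np.load("w5.npz"))
P=lambda x,y:(155+(x-400)*.48,120+y*.48)
r=plane(w,P(610,25),.008,1);print("ring c",r[0],r[1]-.055)
ri=plane(w,P(612,52),.008,1);print("ring inner",ri[0],ri[1]-.046)
for z in(.05,.055,.06): q=plane(w,P(608,100),z,1);print("flange c",q[0],q[1]-.035)
for x,nm in((467,'l'),(753,'r')): print(nm,plane(w,P(x,155),.008,1))
for x in(495,722): print(plane(w,P(x,205),.05,1))
S=lambda x,y:(190+x*.3,150+y*.3)
print("scene ring",[plane(a,S(*p),.004) for p in((87,232),(260,232))])
for z in(.04,.045,.05):print("scene flange",[plane(a,S(*p),z) for p in((113,190),(229,190))])
E
```

```text
ring c 0.4776366354052827 -0.21290043213507526
ring inner 0.47830195355414795 -0.21373787842390252
flange c 0.47681775145095995 -0.2108829801987826
flange c 0.4768262093526479 -0.20973132440398506
flange c 0.4768346672543359 -0.2085796686091875
l [ 0.42253579 -0.20649167  0.008     ]
r [ 0.53227497 -0.20717072  0.008     ]
[ 0.44065978 -0.20962967  0.05      ]
[ 0.51287263 -0.21007644  0.05      ]
scene ring [array([ 0.43619585, -0.17779491,  0.004     ]), array([ 0.52019969, -0.24949089,  0.004     ])]
scene flange [array([ 0.44964677, -0.19121111,  0.04      ]), array([ 0.50436555, -0.23799231,  0.04      ])]
scene flange [array([ 0.44630196, -0.19630714,  0.045     ]), array([ 0.50049598, -0.24263969,  0.045     ])]
scene flange [array([ 0.44295716, -0.20140316,  0.05      ]), array([ 0.49662642, -0.24728708,  0.05      ])]
```

>>> play_rows:
  moves: [0.02,-0.08,-0.4,0,0,0,-1,0,0,-0.5,0,0,0,-1,0,0,-0.35,0,0,0,-1,0,0,-0.2,0,0,0,-1,0,0,-0.1,0,0,0,-1,0,0,-0.05,0,0,0,-1,0,0,0,0,0,0,-1,0,0,0,0,0,0,-1]

```text
t: 13.5
position: [0.4782, -0.2119, 0.0232]
ee_rot: [3.141, 0.0, 1.569]
contact_force: [-0.5, -0.2, -5.9]
width: 0.279
gripper_force: 89.3
```

>>> play_rows:
  moves: [0,0,-0.06,0,0,0,-1,0,0,-0.06,0,0,0,-1,0,0,-0.03,0,0,0,-1,0,0,0,0,0,0,-1,0,0,0,0,0,0,-1]

```text
t: 13.92
position: [0.4779, -0.2119, 0.0192]
ee_rot: [3.141, 0.0, 1.569]
contact_force: [0.7, -0.8, -6.0]
width: 0.28
gripper_force: 89.4
```

>>> play_rows:
  moves: [0,0,-0.04,0,0,0,-1,0,0,0,0,0,0,-1,0,0,0,0,0,0,-1]

```text
t: 14.17
position: [0.4779, -0.2121, 0.0191]
ee_rot: [3.141, 0.0, 1.568]
contact_force: [-4.3, 2.1, 6.1]
width: 0.275
gripper_force: 90.7
```

>>> play_rows:
  grip_force: 20
  moves: [0,0,0,0,0,0,-0.3,0,0,0,0,0,0,0,0,0,0,0,0,0,0.4,0,0,0,0,0,0,0.8,0,0,0,0,0,0,1,0,0,0,0,0,0,1,0,0,0.5,0,0,0,1,0,0,1,0,0,0,1,0,0,1,0,0,0,1,0,0,1,0,0,0,1,0,0,1,0,0,0,1,0,0,0,0,0,0,1]

```text
t: 15.17
position: [0.4809, -0.2132, 0.1356]
ee_rot: [3.135, 0.003, 1.569]
contact_force: [0.9, -0.4, 0.6]
width: 1.002
gripper_force: 0.0
```

>>> play_rows:
  moves: [0,0,1,0,0,0,1,0,0,1,0,0,0,1,0,0,1,0,0,0,1,0,0,1,0,0,0,1,0,0,0,0,0,0,1,0,0,0,0,0,0,1]

```text
t: 15.67
position: [0.4788, -0.2123, 0.2316]
ee_rot: [3.139, 0.001, 1.569]
contact_force: [0.3, -0.1, -1.0]
width: 1.0
gripper_force: 0.0
```

```bash
python3 - <<'E'
from cell import ctrl,viewer
from h import *
a=viewer.snapshot("scene");w=viewer.snapshot("wrist");s=ctrl.state();print(s["t"],s["position"],s["contact_force"],s["width"])
def ell(im,roi,cond,amin):
    c=im.astype(int);V=c.max(2);S=V-c.min(2);m=cond(V,S);k=np.zeros(V.shape,np.uint8);r=roi;k[r[0]:r[1],r[2]:r[3]]=m[r[0]:r[1],r[2]:r[3]]
    return [(cv2.contourArea(t),[np.round(x,1) for x in cv2.fitEllipse(t)]) for t in cv2.findContours(k,0,1)[0] if cv2.contourArea(t)>amin]
white=lambda V,S:(V>170)&(S<20)
for n,im,fish in(("w",w,1),("s",a,0)):
    for A,e in ell(im["color"],(0,384,150,400) if fish else (195,245,210,275),white,250): print(n,A,e,plane(im,e[0],.006,bool(fish)).round(4))
# unchanged other jar & ring: scene difference vs start
f=np.load("s0.npz")["color_a"].astype(int);d=(abs(a["color"].astype(int)-f).max(2)>60).astype(np.uint8)
n,l,st,ce=cv2.connectedComponentsWithStats(d)
print([ (st[i].tolist(),ce[i].round().tolist()) for i in range(1,n) if st[i][4]>40])
# post top / base edges: dark row profile through the ring in wrist view
np.savez("fin.npz",**{k+"_w":v for k,v in w.items()},**{k+"_a":v for k,v in a.items()})
E
```

```text
15.7667 [ 0.47731749 -0.21165841  0.22942743] [ 0.6954523  -0.56546382 -0.42114493] 0.9954175987814609
w 5038.5 [array([254.3, 158.3]), array([79.1, 81.1]), np.float64(87.9)] [ 0.4771 -0.2116  0.006 ]
s 303.0 [array([241.4, 219.7]), array([33.4, 47.9]), np.float64(87.4)] [ 0.4756 -0.2149  0.006 ]
[([212, 0, 42, 6, 207], [232.0, 2.0]), ([225, 19, 33, 12, 55], [240.0, 24.0]), ([193, 56, 17, 11, 98], [199.0, 62.0]), ([193, 66, 37, 48, 817], [210.0, 86.0]), ([252, 77, 13, 21, 180], [258.0, 88.0]), ([197, 167, 12, 10, 79], [202.0, 172.0]), ([108, 170, 157, 55, 3953], [191.0, 195.0]), ([286, 183, 24, 15, 283], [298.0, 190.0]), ([87, 188, 46, 34, 657], [109.0, 205.0]), ([22, 202, 28, 34, 79], [38.0, 218.0]), ([0, 205, 29, 28, 252], [14.0, 218.0]), ([234, 226, 17, 5, 47], [242.0, 228.0])]
```

```bash
python3 - <<'E'
from h import *
f=np.load("fin.npz");w={k[:-2]:f[k] for k in f if k.endswith("_w")};a={k[:-2]:f[k] for k in f if k.endswith("_a")}
c=w["color"].astype(int)
print("row158",[c[158,x].sum()//3 for x in range(212,298)])
print("col254",[c[y,254].sum()//3 for y in range(114,204)])
b=a["color"].astype(int)
print("jarO diff",abs(b[230:272,264:298]-np.load("s0.npz")["color_a"].astype(int)[230:272,264:298]).max(2).mean())
V=b.max(2);S=V-b.min(2);k=((V>150)&(S>20)&(S<75)&(b[:,:,1]>130)).astype(np.uint8);n,l,st,ce=cv2.connectedComponentsWithStats(k[140:280,200:320])
print([(st[i]+[200,140,0,0,0]).tolist() for i in range(1,n) if st[i][4]>100])
E
```

```text
row158 [np.int64(132), np.int64(197), np.int64(245), np.int64(247), np.int64(247), np.int64(247), np.int64(247), np.int64(246), np.int64(219), np.int64(101), np.int64(65), np.int64(66), np.int64(64), np.int64(63), np.int64(66), np.int64(67), np.int64(106), np.int64(137), np.int64(145), np.int64(142), np.int64(121), np.int64(145), np.int64(185), np.int64(243), np.int64(230), np.int64(164), np.int64(137), np.int64(135), np.int64(164), np.int64(242), np.int64(224), np.int64(167), np.int64(161), np.int64(160), np.int64(108), np.int64(61), np.int64(49), np.int64(45), np.int64(49), np.int64(54), np.int64(58), np.int64(64), np.int64(67), np.int64(63), np.int64(64), np.int64(59), np.int64(52), np.int64(50), np.int64(47), np.int64(50), np.int64(64), np.int64(95), np.int64(98), np.int64(93), np.int64(142), np.int64(156), np.int64(160), np.int64(160), np.int64(159), np.int64(159), np.int64(158), np.int64(160), np.int64(162), np.int64(156), np.int64(124), np.int64(97), np.int64(130), np.int64(139), np.int64(133), np.int64(71), np.int64(63), np.int64(62), np.int64(63), np.int64(63), np.int64(61),
[... 869 characters left out ...]
p.int64(132), np.int64(132), np.int64(132), np.int64(132), np.int64(134), np.int64(133), np.int64(132), np.int64(133), np.int64(131), np.int64(133), np.int64(132), np.int64(135), np.int64(140), np.int64(135), np.int64(132), np.int64(132), np.int64(130), np.int64(130), np.int64(128), np.int64(156), np.int64(149), np.int64(147), np.int64(148), np.int64(136), np.int64(86), np.int64(59), np.int64(57), np.int64(61), np.int64(64), np.int64(99), np.int64(181), np.int64(245), np.int64(247), np.int64(247), np.int64(247), np.int64(247), np.int64(239), np.int64(146), np.int64(109), np.int64(109), np.int64(108), np.int64(108)]
jarO diff 8.03641456582633
[[286, 183, 25, 34, 495], [267, 231, 28, 42, 722]]
```

```bash
python3 -c "
from cell import order;print(order.hand_in())"
```

```text
the job is handed in; nothing more can be done
None
```

I stood the jar from the ring upright on the bare table at about (0.596, -0.26). The anvil is parked upright and centred in the ring, the other jar is where it was, and the job is handed in at about 16 s (my first close on the anvil's post missed above it, with no contact, and the second held).

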